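# Fit the white grinding head on the stone polisher

### The job

Fit the white grinding head on the polisher's upright spindle: turn it so that the flat in its bore matches the flat on the spindle (red mark over red mark), lower it until it sits fully home, flat on the drive plate, and let go of it. Leave the black and the brown head where they are.

Things in the scene. Friction and masses are not known exactly. Their poses are not given: they have to be found in the camera images.
- white_grip (a point): White grinding head: disc, 84 mm across, 18 mm thick, lying flat, with a round collar of the same colour on top, 52 mm across, 18 to 64 mm above its underside; 0.25-0.5 kg. Through D bore 37 mm across, its flat (brass) 9.5 mm from the axis, red marks on the flat's side. Any grip yaw will do. Point: on the axis at mid-collar, 42 mm above the underside; z up, x from the axis to the flat and marks.
- black_grip (a point): Black grinding head: disc, 84 mm across, 18 mm thick, lying flat, with a round collar of the same colour on top, 52 mm across, 18 to 64 mm above its underside; a spare. Point: on the axis at mid-collar, 42 mm above the underside; z up.
- brown_grip (a point): Red-brown grinding head: disc, 84 mm across, 18 mm thick, lying flat, with a round collar of the same colour on top, 52 mm across, 18 to 64 mm above its underside; a spare. Point: on the axis at mid-collar, 42 mm above the underside; z up.
- spindle_seat (a point): Fixed, upright steel spindle on a green box; it does not turn. Point: on its axis at the top of the round drive plate (100 mm across, 82 mm above the bench) where a head rests. Spindle 43 mm high above it, 32 mm across, brass flat 7 mm from the axis, top 14 mm tapers to 20 mm (flat 3 mm). z up, x from the axis to the flat, along the plate's red mark. Play of a head: 2.5 mm, 10 degrees.
Things that resemble listed ones, but are neither listed nor needed, are in the scene too. What is meant by the part that bears white_grip is not pink or purple, and is the larger of those in its own colour.

How it is judged:
By the outcome, as a careful person would: the job done as asked, in the order asked, and still so for the second after the job is handed in, with the robot touching nothing.
It also fails if it takes over 37 s, if anything falls off the work surface, if the arm or the gripper's body presses on something with over 40 N, if the wrist force passes 120 N, or if a joint passes its speed limit or range.

### The arm

A 7-joint arm with a two-finger parallel gripper is mounted at the origin on the work surface. World frame = base frame: x ahead of the robot, y to its left, z up, the work surface at z = 0. Lengths are in m, angles in rad, forces in N, time in s.
With the tool pointing down it reaches from about 0.4 to 0.875 m from the base axis. Payload 19.3 kg.
Tool frame: the origin (TCP) lies on the centre line of the jaws, within the pads' length; the fingertips stand 8 mm ahead of it and the grasp point (between the pads) lies 11 mm behind it; z points along the fingers, y is the line along which they close (so a half turn about z gives the same grasp; the last joint's range is limited). The gripper opens to 85 mm and grips with 20 to 120 N. Pads are 22 mm wide; open, the fingers measure 114 mm over their backs; the gripper's body (76 mm by 85 mm) begins 54 mm behind the grasp point. The pads swing forward as they close: fully open they stand 13 mm farther back than shut.
Start: joints at [-1.288, 0.521, -0.036, 1.599, 0.021, 1.021, -0.113], TCP at [0.216, 0.586, 0.239] pointing down, gripper open.
Joint ranges: [-2.91, 2.91], [-0.3, 2.13], [-1.5, 1.42], [0.17, 2.43], [-1.26, 4.41], [0.16, 1.93], [-2.52, 2.52]. Speed limits (rad/s): [1.89, 1.89, 2.39, 2.39, 3.01, 3.01, 3.01].

### API

Orientations are given as a rotation vector (axis times angle).
In Python, from rig import * gives the robot as it stands. Calls block until the motion is done:
- reach(position, orientation): joint-space move of the TCP to a pose.
- line_to(position, frame=None, v=0.15): straight line of the TCP; frame=None keeps the orientation; v is the mean speed in m/s.
- movej(angles): joint-space move.
- command_gripper(opening, f_grip=None): opening from 0.0 (shut) to 1.0 (fully open); f_grip is the grip in N (None keeps the last); returns when the fingers have stopped.
- pause(seconds).
- solve_ik(position, orientation): joint angles nearest the present ones, or None.
- read_camera(name): name is "side" or "top" or "wrist"; returns a dict with "color" (400x640x3 uint8, red, green, blue), "depth" (400x640 float32, m along the optical axis (not along the pixel's ray), 0 where there is no reading), "fovy" (degrees; the focal length in pixels is half the picture's height over the tangent of half this angle, whatever the lens; pixels are square), "cx", "cy" (the principal point, pixels), "pose" (4x4, takes a point from camera to world coordinates). Camera axes: x right, y down, z forward; pixel columns grow to the right and rows downward; lengths in m; the calibration is good to about 2 mm. The wrist camera is an equidistant fisheye: a pixel r from the principal point sees the ray r / f radians off the axis. A picture is of the moment at which its call begins.
A pose or a line that the arm cannot do raises Unreachable and nothing moves.
- sign_off(): hands the job in; it is judged then, once.
Readings, each from a call of its own:
- read_t(): time.
- read_joints(): joint angles.
- read_joint_vel(): joint speeds.
- read_joint_efforts(): joint torques, N m.
- read_tcp_pos(): TCP position.
- read_orientation(): TCP orientation.
- read_ft_force(): force on the tool from outside, world axes, zero at the start.
- read_ft_torque(): the same for the moment, N m.
- read_gripper_width(): opening from 0.0 (shut) to 1.0 (fully open).
- read_grasp_force(): force on a finger pad.
Only numpy, scipy, OpenCV 4.12 (cv2) and the standard library are available. Lean on these libraries where they do the work, as an engineer would, in place of code of your own. Each camera call takes 0.05 s, during which the arm holds its last target. There are 200 camera calls.

## Working session

There is one attempt and no reset: what is moved stays moved. The work goes in short steps, each a Python script; the robot and the scene stay as the last script left them, time stands still between calls to the robot, and variables do not carry over. Pictures are saved under pics/ and viewed, at most 10 in all, crops included, and the job is handed in when it is done.

```bash
mkdir -p pics; ls; cat > h.py <<'E'
from rig import *
import numpy as np, cv2
def snap(n):
    d=read_camera(n); np.savez(f'{n}.npz',**d); return d
def ray(d,u,v):
    f=d['color'].shape[0]/2/np.tan(np.radians(d['fovy'])/2)
    return f
def pts(d):
    """world points from depth (pinhole)"""
    f=200/np.tan(np.radians(d['fovy'])/2); v,u=np.mgrid[:400,:640]; z=d['depth']
    p=np.stack([(u-d['cx'])/f*z,(v-d['cy'])/f*z,z],-1)
    return p@d['pose'][:3,:3].T+d['pose'][:3,3]
E
python3 - <<'E'
from h import *
a=snap('top');b=snap('side')
for n,d in (('top',a),('side',b)):
    cv2.imwrite(f'pics/{n}0.png',d['color'][:,:,::-1]); print(n,d['fovy'],d['cx'],d['cy'],d['pose'].round(3).tolist(), (d['depth']>0).mean())
print(read_t())
E
```

```text
pics
top 56.88546708344909 324.42919276820436 202.7832201147485 [[-0.001, -0.998, 0.056, 0.453], [-1.0, 0.0, -0.007, -0.044], [0.007, -0.056, -0.998, 0.882], [0.0, 0.0, 0.0, 1.0]] 0.99606640625
side 53.7060798052984 317.02361673226113 202.4746455558072 [[0.779, -0.453, 0.433, 0.132], [-0.627, -0.577, 0.524, -0.463], [0.012, -0.68, -0.733, 0.682], [0.0, 0.0, 0.0, 1.0]] 0.995953125
0.1
```

View pics/top0.png

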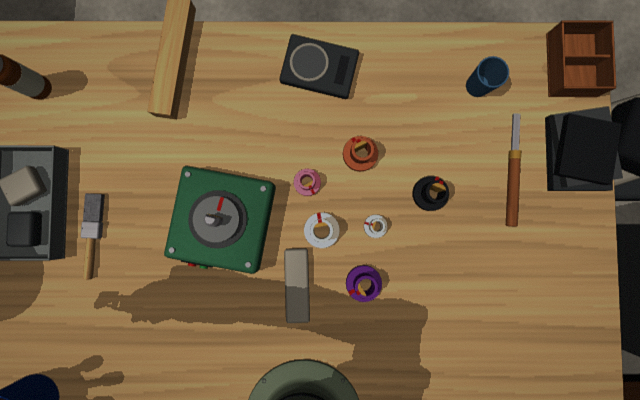

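View pics/side0.png

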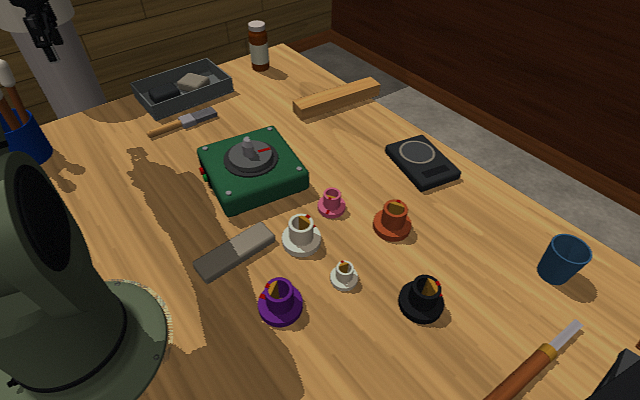

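The top view shows these candidates: large white (321,230), small white (375,226), pink (307,182), purple (364,284), brown (361,153) and black (431,193). I choose the large white at (321,230), which is at about (302,233) in the side view. The spindle is at (217,218), with its red plate mark at (220,203).

```bash
cat > m.py <<'E'
from h import *
def axis(d,sel,r0=None):
    P=pts(d)
    q=P[sel]; return q
E
python3 - <<'E'
from h import *
d=dict(np.load('top.npz')); P=pts(d); c=d['color'].astype(int); 
hsv=cv2.cvtColor(d['color'],cv2.COLOR_RGB2HSV).astype(int)
red=((hsv[...,0]<8)|(hsv[...,0]>172))&(hsv[...,1]>170)&(hsv[...,2]>90)
v,u=np.mgrid[:400,:640]
def near(a,b,r): return np.hypot(u-a,v-b)<r
def circ(q):
    (x,y),r=cv2.minEnclosingCircle(q[:,:2].astype(np.float32)); return np.array([x,y]),r
for n,(a,b) in dict(big=(321,230),small=(375,226)).items():
    m=near(a,b,24)&(hsv[...,1]<50)&(hsv[...,2]>120); q=P[m]
    for lo,hi in((.01,.025),(.055,.075)):
        s=q[(q[:,2]>lo)&(q[:,2]<hi)]
        if len(s)>5: print(n,lo,len(s),circ(s),np.median(s[:,2]))
    r=P[near(a,b,24)&red]; print('red',len(r),r.round(3).tolist())
a,b=217,218
s=P[near(a,b,34)]; s=s[(s[:,2]>.076)&(s[:,2]<.088)]
g=near(a,b,34)&(hsv[...,1]<60)&(P[...,2]>.076)&(P[...,2]<.09); print('plate',circ(P[g]),np.median(P[g][:,2]))
t=P[near(a,b,14)&(P[...,2]>.12)]; print('top',len(t),t.mean(0))
r=P[near(a,b,30)&red]; print('mark',len(r),r.mean(0),r.min(0),r.max(0))
print('bar',P[285,297],P[285,297,2])
o=d['color'][:,:,::-1]
cr=lambda x,y:cv2.resize(o[y-28:y+28,x-36:x+36],None,fx=7,fy=7,interpolation=cv2.INTER_CUBIC)
s=dict(np.load('side.npz'))['color'][:,:,::-1]
im=np.vstack([cr(324,226),cr(217,218)]); 
o=s; im=np.hstack([im,np.vstack([cr(302,233),cr(255,155)])]); im=cv2.resize(im,None,fx=.75,fy=.75)
print(im.shape); cv2.imwrite('pics/crop1.png',im)
E
```

```text
big 0.01 515 (array([ 0.43759114, -0.04321676]), 0.041425980627536774) 0.017489212723352576
big 0.055 181 (array([ 0.43808475, -0.04340189]), 0.02587364986538887) 0.06329049092795458
red 24 [[0.477, -0.033, 0.021], [0.477, -0.035, 0.018], [0.477, -0.038, 0.019], [0.474, -0.033, 0.018], [0.474, -0.035, 0.019], [0.474, -0.038, 0.019], [0.472, -0.033, 0.019], [0.472, -0.035, 0.018], [0.472, -0.038, 0.02], [0.47, -0.035, 0.016], [0.47, -0.038, 0.021], [0.467, -0.035, 0.019], [0.467, -0.038, 0.017], [0.467, -0.04, 0.02], [0.465, -0.035, 0.017], [0.465, -0.038, 0.02], [0.462, -0.04, 0.067], [0.46, -0.038, 0.065], [0.46, -0.04, 0.064], [0.458, -0.036, 0.064], [0.458, -0.038, 0.064], [0.458, -0.04, 0.064], [0.456, -0.038, 0.065], [0.456, -0.04, 0.063]]
small 0.01 172 (array([ 0.44675666, -0.1702283 ]), 0.027222394943237305) 0.011714959794095148
red 6 [[0.456, -0.146, 0.014], [0.453, -0.146, 0.012], [0.453, -0.148, 0.012], [0.453, -0.151, 0.01], [0.451, -0.156, 0.043], [0.451, -0.158, 0.043]]
plate (array([0.46284041, 0.18559979]), 0.05045150965452194) 0.08131781430242391
top 74 [0.46010292 0.17923359 0.14434076]
mark 45 [0.49439168 0.17151476 0.09973325] [ 0.4526303 -0.0441111  0.0791615] [0.50981814 0.18297687 0.88194344]
bar [0.31154793 0.01253286 0.02633102] 0.02633101985552777
(588, 756, 3)
```

View pics/crop1.png

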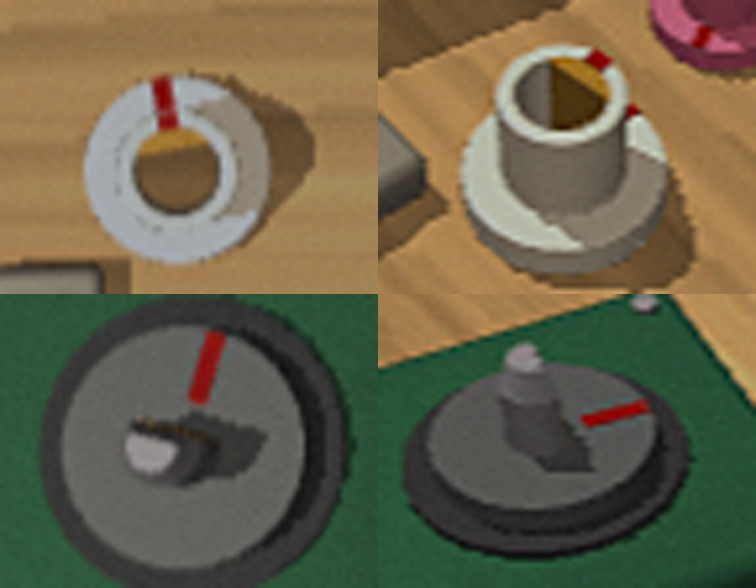

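The crop confirms the large white head. It has a white collar, a red mark on the disc rim and collar, and the brass flat on the same side. The mark points about +12.5° from world x, and the plate's mark points about −12°. Next I go above the spindle for a close look with the wrist camera, then above the head.

```bash
cat >> h.py <<'E'
from scipy.spatial.transform import Rotation as Rn
def down(phi):
    """tool down, closing line (y) at phi degrees from world x"""
    p=np.radians(phi); y=np.array([np.cos(p),np.sin(p),0]); z=np.array([0,0,-1.])
    return Rn.from_matrix(np.stack([np.cross(y,z),y,z],1)).as_rotvec()
def fish(d,uv,zp):
    """world points of wrist pixels on the plane z=zp"""
    f=200/np.tan(np.radians(d['fovy'])/2); q=np.atleast_2d(uv)-[d['cx'],d['cy']]
    r=np.hypot(*q.T)+1e-9; t=r/f
    k=np.c_[q*(np.sin(t)/r)[:,None],np.cos(t)]@d['pose'][:3,:3].T; o=d['pose'][:3,3]
    return o+k*((zp-o[2])/k[:,2])[:,None]
H=np.array([.4380,-.0434]); S=np.array([.4628,.1856])
E
python3 - <<'E'
from h import *
for phi in (20,45,200,225):
    for n,p in(('S',[*S,.25]),('H',[*H,.12])):
        j=solve_ik(p,down(phi)); print(phi,n,None if j is None else np.round(j,2))
R=Rn.from_rotvec(read_orientation()).as_matrix(); print(np.degrees(np.arctan2(R[1,1],R[0,1])))
E
```

```text
20 S [-0.76  0.32  0.33  1.93 -0.13  0.91 -0.02]
20 H [-0.27  0.45  0.3   2.19 -0.25  0.54  0.57]
45 S [-0.69  0.31  0.24  1.92 -0.09  0.91  0.38]
45 H [-0.22  0.44  0.24  2.18 -0.2   0.53  0.95]
200 S [ 0.4   0.59 -1.27  1.87  0.62  1.15  2.4 ]
200 H [-0.83  0.87  1.22  2.21 -1.1   0.93 -1.7 ]
225 S [-1.32  0.62  1.24  1.95 -0.68  1.07 -2.14]
225 H [-0.83  0.87  1.22  2.21 -1.1   0.93 -1.26]
69.78858698832009
```

```bash
python3 - <<'E'
from h import *
reach([*S,.27],down(20)); d=snap('wrist'); cv2.imwrite('pics/w1.png',d['color'][:,:,::-1])
print(d['fovy'],d['cx'],d['cy'],d['pose'].round(3).tolist(),read_t())
reach([*H,.20],down(45)); d2=read_camera('wrist'); np.savez('wrist2.npz',**d2); cv2.imwrite('pics/w2.png',d2['color'][:,:,::-1]); print(read_t())
E
```

```text
65.70646984690485 323.9132936367338 200.5966982416555 [[0.939, 0.328, 0.107, 0.435], [0.345, -0.893, -0.289, 0.26], [0.0, 0.308, -0.951, 0.403], [0.0, 0.0, 0.0, 1.0]] 1.875
2.875
```

View pics/w1.png

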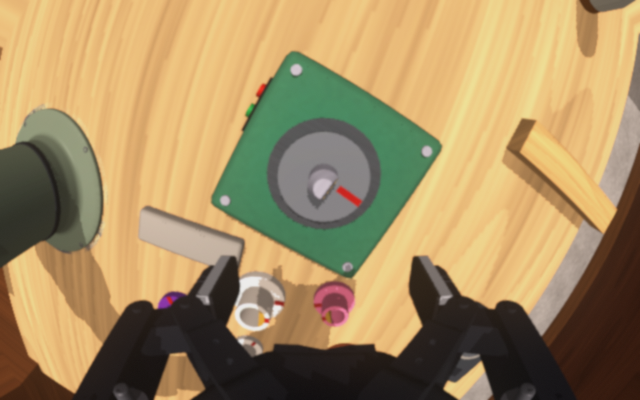

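View pics/w2.png

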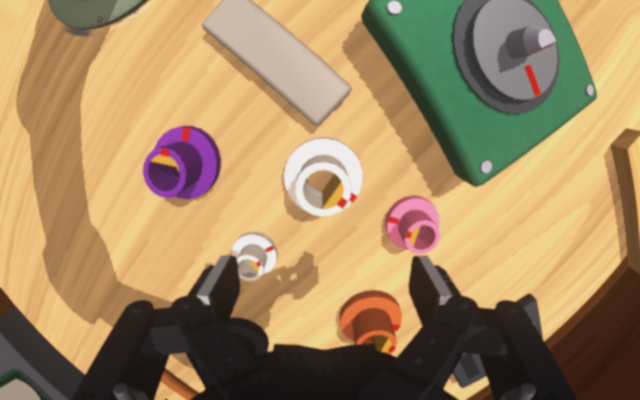

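w1 shows the plate's light disc at (323,173) with its mark at (349,196). w2 shows the white head with its collar at (324,190), red marks at (346,201), and free space on both sides for the fingers. Now I measure both from these views.

```bash
python3 - <<'E'
from h import *
v,u=np.mgrid[:400,:640]
def ana(d,c,rad,zmark,ringmask,zr,r):
    hsv=cv2.cvtColor(d['color'],cv2.COLOR_RGB2HSV).astype(int)
    red=((hsv[...,0]<8)|(hsv[...,0]>172))&(hsv[...,1]>150)&(hsv[...,2]>90)&(np.hypot(u-c[0],v-c[1])<rad)
    m=ringmask(hsv)&(np.hypot(u-c[0],v-c[1])<rad); m=m.astype(np.uint8)
    cs,_=cv2.findContours(m,0,1); k=max(cs,key=cv2.contourArea); k=cv2.convexHull(k)[:,0]
    w=fish(d,k,zr)[:,:2]; (x,y),R=cv2.minEnclosingCircle(w.astype(np.float32))
    e=cv2.fitEllipse(w.astype(np.float32)); print('circ',x,y,R,'ell',np.round(e[0],4),np.round(e[1],4))
    n,L=cv2.connectedComponents(red.astype(np.uint8))
    for i in range(1,n):
        if (L==i).sum()>8:
            for zm in zmark:
                p=fish(d,np.c_[u[L==i],v[L==i]],zm)[:,:2].mean(0); q=p-e[0]
                print((L==i).sum(),zm,p.round(4),np.degrees(np.arctan2(q[1],q[0])),np.hypot(*q))
ana(dict(np.load('wrist.npz')),(323,173),60,[.082],lambda h:(h[...,1]<60)&(h[...,2]>105),.082,.05)
ana(dict(np.load('wrist2.npz')),(323,176),45,[.018,.064],lambda h:(h[...,1]<50)&(h[...,2]>130),.018,.042)
E
```

```text
circ 0.4621473252773285 0.1865120679140091 0.050230469554662704 ell [0.462  0.1866] [0.0994 0.1001]
169 0.082 [0.4949 0.1771] -16.152276083016254 0.034265006156443505
circ 0.43662944436073303 -0.0423380583524704 0.04220349341630936 ell [ 0.4364 -0.042 ] [0.082  0.0835]
28 0.018 [ 0.4746 -0.0352] 10.172868867321368 0.03879722914496268
28 0.064 [ 0.4612 -0.0282] 29.211390335805497 0.02839309204497542
41 0.018 [ 0.4703 -0.0475] -9.11784687313305 0.034331744215131015
41 0.064 [ 0.4575 -0.0387] 9.028372083561644 0.021382842697662354
```

```bash
python3 - <<'E'
from h import *
H=np.array([.4370,-.0427]); S=np.array([.4623,.1862])
reach([*H,.10],down(45)); line_to([*H,.035],v=.1)
command_gripper(0,60); print('w',read_gripper_width(),read_grasp_force(),read_ft_force())
line_to([*H,.21],v=.2); print(read_gripper_width(),read_grasp_force(),read_t())
reach([*S,.21],down(20)); d=read_camera('wrist'); np.savez('wrist3.npz',**d); cv2.imwrite('pics/w3.png',d['color'][:,:,::-1]); s=snap('side'); cv2.imwrite('pics/s3.png',cv2.resize(s['color'][60:260,120:400,::-1],None,fx=2.5,fy=2.5))
print(read_tcp_pos(),read_t(),read_ft_force())
E
```

```text
w 0.5872574214366776 59.733776897192 [-2.37078874  0.67985592 16.65465384]
0.5846785364092135 62.56882790476084 5.625
[0.46241785 0.18486697 0.20972458] 6.6417 [ 0.5028298  -0.24944639 -3.18095591]
```

View pics/w3.png

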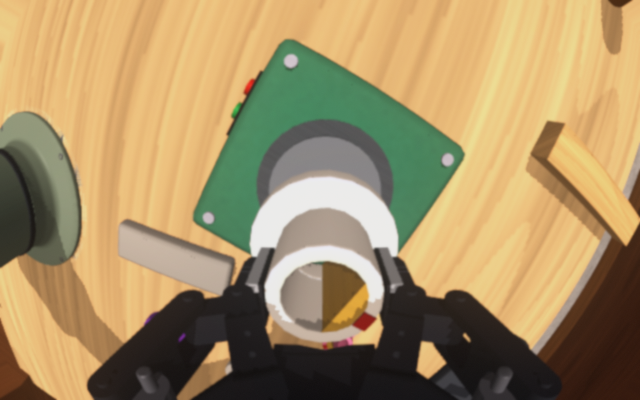

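View pics/s3.png

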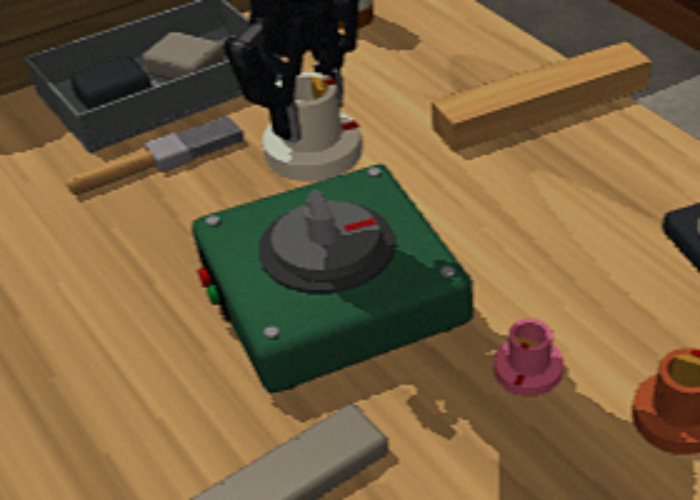

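w3 shows the head held level, with its collar top at (325,292) and mark at (364,322). s3 shows it above the spindle, its mark roughly parallel to the plate's. I measure the held head's axis and mark.

```bash
python3 - <<'E'
from h import *
d=dict(np.load('wrist3.npz')); v,u=np.mgrid[:400,:640]
hsv=cv2.cvtColor(d['color'],cv2.COLOR_RGB2HSV).astype(int)
zc=.2097-.035+.064; zd=.2097-.035+.018
red=((hsv[...,0]<8)|(hsv[...,0]>172))&(hsv[...,1]>150)&(np.hypot(u-364,v-322)<18)
m=fish(d,np.c_[u[red],v[red]],zc)[:,:2].mean(0)
# bore edge: inner pixels not white, inside collar; rim outer edge upper half: white->shade
w=((hsv[...,1]<40)&(hsv[...,2]>190)).astype(np.uint8)
# disc outer edge: topmost white pixel per column, cols 256..392
k=np.array([(c,np.flatnonzero(w[150:300,c])[0]+150) for c in range(254,396,3) if w[150:300,c].any()])
k=k[k[:,1]<238]
from scipy.optimize import least_squares
def cf(p,r): 
    s=least_squares(lambda a:np.hypot(*(p-a).T)-r,p.mean(0)+[0,-.02],loss='soft_l1',f_scale=.001); return s.x,np.abs(s.fun).mean()
p=fish(d,k,zd)[:,:2]; print('disc',cf(p,.042))
inner=((w==0)&(np.hypot(u-325,v-295)<40)).astype(np.uint8); n,L,st,ce=cv2.connectedComponentsWithStats(inner)
i=L[290,310]; print(st[i],ce[i])
cs,_=cv2.findContours((L==i).astype(np.uint8),0,1); q=max(cs,key=cv2.contourArea)[:,0]; q=q[(q[:,1]<300)]
pi=fish(d,q,zc)[:,:2]; print('bore',cf(pi,.0185))
for a in (cf(p,.042)[0],cf(pi,.0185)[0],[.4624,.1849]): print('mark',np.degrees(np.arctan2(*(m-a)[::-1])),np.hypot(*(m-a)))
print(read_tcp_pos(),Rn.from_rotvec(read_orientation()).as_matrix()[:,1:].round(4).tolist())
E
```

```text
disc (array([0.46162232, 0.18568491]), np.float64(0.0002968825539402603))
[ 286  261   79   74 4725] [324.97333333 296.99597884]
bore (array([0.46163234, 0.18699477]), np.float64(0.0007848791838312648))
mark -11.413569678358304 0.020523493613290915
mark -14.955939664014034 0.020812644412072954
mark -9.615466901237918 0.01961552500933912
[0.46241785 0.18486697 0.20972458] [[0.9402, -0.0004], [0.3407, -0.0006], [-0.0006, -1.0]]
```

The axis is within 1 mm and the angle within 3°, so I lower it with force checks.

```bash
python3 - <<'E'
from h import *
x,y=.4628,.1858
line_to([x,y,.165],down(18.5),v=.1); pause(.2); print(read_tcp_pos(),read_ft_force())
for z in np.arange(.155,.116,-.004):
    line_to([x,y,z],v=.04); f=read_ft_force(); t=read_tcp_pos(); print(round(z,3),np.round(t,4),f.round(1),read_ft_torque().round(2))
    if f[2]>15: break
print(read_t())
E
```

```text
[0.46311135 0.18594472 0.16556605] [ 0.96184758 -0.16928483 -2.53621635]
0.155 [0.4627 0.1857 0.1547] [ 0.  -1.  -2.4] [-0.02 -0.03 -0.03]
0.151 [0.4627 0.1857 0.1508] [-0.1 -0.3 -3.1] [-0.06  0.02 -0.03]
0.147 [0.4627 0.1857 0.1468] [-0.  -0.2 -2.1] [ 0.02  0.01 -0.02]
0.143 [0.4627 0.1857 0.1428] [-0.4  0.1 -2.7] [-0.02  0.04 -0.01]
0.139 [0.4627 0.1857 0.1388] [-0.3 -0.2 -2.7] [-0.01 -0.03 -0.01]
0.135 [0.4627 0.1857 0.1348] [ 0.4 -0.7 -2.1] [-0.02  0.01  0.02]
0.131 [0.4627 0.1857 0.1308] [ 0.6  0.  -2.3] [-0.04 -0.02 -0.01]
0.127 [0.4627 0.1857 0.1268] [-0.2 -0.2 -2.8] [-0.    0.01  0.02]
0.123 [0.4627 0.1857 0.1228] [-0.5 -0.1 -2.9] [-0.   -0.08 -0.05]
0.119 [0.4627 0.1858 0.1188] [-0.5 -0.1 -2.4] [ 0.02  0.02 -0.01]
10.0917
```

It is going down freely. I continue until it touches the plate, then release, back off and look.

```bash
python3 - <<'E'
from h import *
x,y=.4628,.1858
for z in np.arange(.1175,.108,-.001):
    line_to([x,y,z],v=.03); f=read_ft_force()
    if f[2]>6: break
print(z,f,read_tcp_pos(),read_t())
line_to([x,y,read_tcp_pos()[2]+.001],v=.03)
command_gripper(1.0); pause(.2); print(read_gripper_width(),read_ft_force())
line_to([x,y,.27],v=.15); pause(.3)
s=snap('side'); a=snap('top'); d=read_camera('wrist')
c=lambda d,X,Y:cv2.resize(d['color'][Y-50:Y+50,X-65:X+65,::-1],None,fx=3,fy=3,interpolation=cv2.INTER_CUBIC)
cv2.imwrite('pics/f.png',np.vstack([np.hstack([c(s,255,150),c(a,217,218)]),cv2.resize(d['color'][50:250,190:450,::-1],(780,600))[:300]]))
P=pts(a); v,u=np.mgrid[:400,:640]; hsv=cv2.cvtColor(a['color'],cv2.COLOR_RGB2HSV)
for D in (s,):
    P=pts(D); h=cv2.cvtColor(D['color'],cv2.COLOR_RGB2HSV); m=(h[...,1]<50)&(h[...,2]>130)&(np.hypot(P[...,0]-.462,P[...,1]-.186)<.045)
    q=P[m][:,2]; print(len(q),np.histogram(q,np.arange(.07,.17,.006)))
print(read_t())
E
```

```text
0.11649999999999999 [-9.78081617 -4.2228339  30.39372592] [0.46290978 0.18585005 0.11766271] 10.5917
0.9996666969609804 [ 0.4969972  -0.63557876 -0.18147396]
279 (array([  0,   0,   1,   0, 105,  65,   0,   1,   2,   0,   1,   0, 103,
         1,   0,   0]), array([0.07 , 0.076, 0.082, 0.088, 0.094, 0.1  , 0.106, 0.112, 0.118,
       0.124, 0.13 , 0.136, 0.142, 0.148, 0.154, 0.16 , 0.166]))
13.1
```

View pics/f.png

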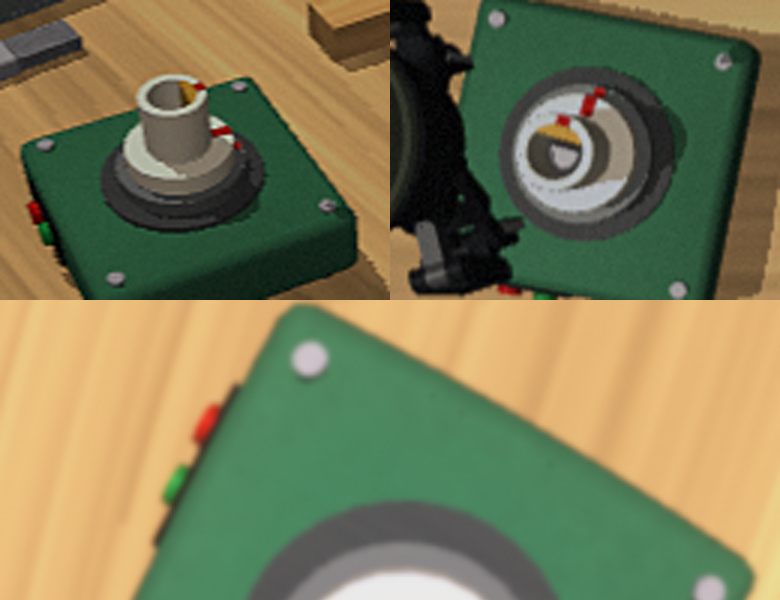

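The picture shows the head seated, with its red marks in line with the plate's mark. The disc top is at about 0.100 m and the collar top at about 0.146 m, as expected for fully home. After a quick tilt check I hand it in.

```bash
python3 - <<'E'
from h import *
D=dict(np.load('side.npz')); P=pts(D); h=cv2.cvtColor(D['color'],cv2.COLOR_RGB2HSV)
m=(h[...,1]<50)&(h[...,2]>130)&(np.hypot(P[...,0]-.462,P[...,1]-.186)<.04)&(abs(P[...,2]-.1)<.006)
q=P[m]; c=np.linalg.lstsq(np.c_[q[:,:2]-[.462,.186],np.ones(len(q))],q[:,2],rcond=None)[0]; print(c)
if np.hypot(*c[:2])<.06 and abs(c[2]-.1)<.003: print(sign_off())
E
```

```text
[-0.00047778  0.00730513  0.09967901]
the job is handed in; nothing more can be done
None
```

The white grinding head is on the spindle, fully home on the drive plate with its red marks in line with the plate's. It has been released and the job is handed in, at about 13 s on the robot's clock; I did not touch the black or brown heads.

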